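Unlock the kit box with the spike key

TASK

Unlock the flat pine kit box: take the T-handled steel spike key out of its stand, set its point lightly on the cover plate at one end of the channel in the box's top, and slide it along the plate until it drops into the socket hidden there. Then push the key fully home to free the catch inside the box, and leave it standing upright in the socket, let go. Be gentle - never press the key on the box harder than about 20 N - and do not disturb the balls, the whistle or the tray of bails.

Things in the scene. Friction and masses are not known exactly. Their poses are not given: they have to be found in the camera images.
- kitbox: The flat pine kit box, fixed to the shelf: 120 (x) by 176 (y) by 55 mm high; origin at the centre of its underside, z up. In its top, at x = -25 mm, a straight channel runs along its y axis from y = -40 to +40 mm: 5 mm deep, 22 mm wide at the top, narrowing by 45 degree flanks to 12 mm at its floor. A flat lid panel 3 mm proud of the top lies on the channel's +x side.
- channel_mid (a point): The middle of the channel, on its floor, the grey metal cover plate (50 mm above the box's underside); y along the channel, z up. The hidden socket, a 12 by 12 mm square well filled flush by a pin of the same metal, cannot be seen; its middle is on the centre line, anywhere within 22 mm of this point. The last 12 mm of the channel at either end are always plain plate.
- channel_left (a point): The +y end wall of the channel, on the centre line, at the unloaded cover plate's surface. The plate is sprung: it gives way downwards under load, starting at about 2 N, then 1.2 N per mm, by at most 5 mm (about 8 N), after which it is solid; it springs back up when unloaded.
- channel_right (a point): The -y end wall of the channel, on the centre line, at the unloaded cover plate's surface. The socket's pin gives way under about 1.8 N, by up to 24 mm below the plate's surface, and stays down where it was pushed; the key's own weight does not push it. Fully down it frees the lid's catch. The socket is fixed in the plate and sinks and rises with it.
- key_grip (a point): The middle of the spike key's handle. The key is a steel T, about 110 g, standing upright with its point down in the stand. The handle is a bar 50 mm long (the key's x axis), 16 mm thick (its y axis, between flat parallel faces) and 22 mm high (its z axis, up along the key).
- key_tip (a point): The point of the spike key, 71 mm below the middle of the handle. The shank is round, 9 mm thick, 60 mm long from the point to the underside of the handle; the point is bevelled to 6 mm over its last 2.5 mm.
- key: The spike key as a whole; the origin is at its point, z up along the key to the handle.
- stand: A fixed pine block 50 by 50 by 35 mm with a square well 12 mm wide and 25 mm deep in its top, in which the key stands; origin at the centre of its underside. It may be on either side of the kit box.
- cradle: A fixed grey plastic cradle, an open box 170 (x) by 88 (y) by 34 mm with two cells, holding the two balls; origin at the centre of its underside. Not part of the job.
- ball_near_center (a point): Centre of a dark red cricket ball, 72 mm across, loose in the cradle. Leave it alone.
- ball_far_center (a point): Centre of the other dark red cricket ball, 72 mm across, loose in the cradle. Leave it alone.
- whistle: A white plastic whistle, about 48 by 18 by 22 mm, loose on the shelf between the robot and the kit box; origin on the shelf under its round barrel. Leave it alone.
- bail_tray: A small wooden tray 66 (x) by 130 (y) by 14 mm with four pale wooden bails in it, loose on the shelf behind the kit box; origin at the centre of its underside. Leave it alone.
There are look-alikes about, which are no part of the job. Of the things shaped like the key, the bare steel one is meant.

How it is judged:
On the way, in this order (a step that is already met when the one before it is completed fails the run):
1. the key has been lifted clear of its stand (height (world z) of key_tip above 0.045 m and contact force between key and stand below 0.05 N), for 0.1 s.
2. the key's point rests under light pressure on the cover plate in the channel (contact force between key and kitbox above 0.8 N and z of key_tip in the frame of kitbox between 0.043 and 0.0515 m and y of key_tip in the frame of channel_mid between -0.042 and 0.042 m), for 0.2 s.
3. the key has gone fully home in the hidden socket (z of key_tip in the frame of kitbox below 0.03 m), for 0.1 s.
At the end, for the whole second after the job is handed in: The key stands at rest and let go in the socket, within 0.25 rad of upright, its point less than 30 mm above the kit box's underside (more than 20 mm below the unloaded plate's surface; fully home is 24 mm) and within 32 mm of the channel's middle (z of key_tip in the frame of kitbox below 0.03 m and horizontal distance between key_tip and channel_mid below 0.032 m and angle between key's own z axis and vertical below 0.25 rad and contact force between key and the fingers below 0.05 N and linear speed of key below 0.02 m/s); the robot touches nothing.
It fails at once if the key is pressed on the kit box harder than 22 N (contact force between key and kitbox above 22 N).
It fails at once if the robot itself leans on the kit box harder than 22 N (contact force between any of the fingers, the arm and kitbox above 22 N).
It fails at once if a ball is disturbed (moved 30 mm) (distance of any of ball_near_center, ball_far_center from where it was at the start of the episode above 0.03 m).
It fails at once if the whistle is disturbed (moved 20 mm) (distance of whistle from where it was at the start of the episode above 0.02 m).
It fails at once if the tray of bails is disturbed (moved 20 mm) (distance of bail_tray from where it was at the start of the episode above 0.02 m).
It also fails if it takes over 67 s, if anything falls off the work surface, if the arm or the gripper's body presses on something with over 40 N, if the wrist force passes 120 N, or if a joint passes its speed limit or range.

ROBOT

A 7-joint arm with a two-finger parallel gripper is mounted at the origin on the work surface. World frame = base frame: x ahead of the robot, y to its left, z up, the work surface at z = 0. Lengths are in m, angles in rad, forces in N, time in s.
With the tool pointing down it reaches from about 0.425 to 0.925 m from the base axis. Payload 6.8 kg.
Tool frame: the origin (TCP) lies on the centre line of the jaws, within the pads' length; the fingertips stand 17 mm ahead of it and the grasp point (between the pads) lies 2 mm behind it; z points along the fingers, x is the direction in which the jaws open and shut, and the axes are right-handed (so a half turn about z gives the same grasp; the last joint's range is limited). The gripper opens to 85 mm and grips with 20 to 120 N. Pads are 22 mm wide; open, the fingers measure 114 mm over their backs; the gripper's body (76 mm by 85 mm) begins 54 mm behind the grasp point. The pads swing forward as they close: fully open they stand 13 mm farther back than shut.
Start: joints at [-1.301, 0.477, 0.022, 1.555, -0.011, 1.109, -0.083], TCP at [0.249, 0.627, 0.248] pointing down, gripper open.
Joint ranges: [-2.96, 2.96], [-0.34, 2.1], [-1.41, 1.46], [0.24, 2.44], [-1.37, 4.51], [0.17, 1.92], [-2.96, 2.96]. Speed limits (rad/s): [2.39, 2.39, 3.14, 3.14, 3.14, 3.14, 3.14].

INTERFACE

Orientations are given as a rotation vector (axis times angle).
In Python, from bench import r gives the robot as it stands.
- The arm moves only by the tool arm_command, never from a script. Its argument "increments" is a list of rows, each a list of 3 entries, a list of its own where there are three numbers: the shift along the world's x, y, z in m, then the turn, a rotation vector about the world's x, y, z in rad, then the opening in per cent of the stroke, from 0 (shut) to 100 (fully open). A call has 1 to 10 rows; each row is the pose to reach, as a shift and turn from the pose commanded when the call began; what a row does not reach only later rows make up. A row lasts 1/10 s, in which the tool goes at most 50 mm and 8.59 degrees, less where a joint would pass 70% of its speed; a pose out of reach is approached as far as the arm can. A call with a gripper value outside its range is refused whole. The fingers move at their own pace and stop on an object; "newtons" is the grip in N (left out, the last holds). Time passes only in rows, so rows that repeat a pose let the fingers close. It gives the time, the measured TCP pose, the force and the opening at its end, in the units of the state.
- r.get_obs(): the state, without advancing time (a new reading comes with each control period).
- r.grab_frame(name): name is "side" or "top" or "wrist"; returns the picture (420x560x3 uint8, blue, green, red); there is no depth.
- r.camera_model(name): a dict with "camera_matrix" (3x3 intrinsics, pixels), "camera_from_world" (4x4, takes a point from world to camera coordinates). Camera axes: x right, y down, z forward; pixel columns grow to the right and rows downward; lengths in m; the calibration is good to about 2 mm. A picture is of the moment at which its call begins: read the wrist's pose just before it. camera_model takes no time and is no camera call; for the wrist camera it gives the pose at the moment of the call.
- r.hand_in(): hands the job in, once; it reports no verdict.
The state is a dict: "clock": time; "joints": joint angles; "qvel": joint speeds; "tau": joint torques, N m; "tcp_pos": TCP position; "orientation": TCP orientation; "contact_force": force on the tool from outside, world axes, zero at the start; "moment": the same for the moment, N m; "grip_width": finger opening in m.
Only numpy, scipy, OpenCV 4.12 (cv2) and the standard library are available. Lean on these libraries where they do the work, as an engineer would, in place of code of your own. Each camera call takes 0.05 s, during which the arm holds its last target. There are 200 camera calls.

## Working session

There is one attempt and no reset: what is moved stays moved. The work goes in short steps, Python scripts to look and compute and a tool call to move; the robot and the scene stay as the last step left them, time stands still between calls to the robot, and variables do not carry over. Pictures are saved under pics/ and viewed, about 8 in all and at most 12, crops included, and the job is handed in when it is done.

Besides the shell and the picture viewer there is one more tool, called after "Request:" as name([rows], argument=value, ...), one row to a line, values as JSON. arm_command: Moves the arm, as the interface text tells. Its arguments: {"type":"object","properties":{"increments":{"type":"array","items":{"type":"array"}},"newtons":{"type":"number"}},"required":["increments"]}

```bash
mkdir -p pics; ls; cat > h.py <<'E'
import numpy as np, cv2
from bench import r
def cam(n):
    m=r.camera_model(n); return np.array(m["camera_matrix"]),np.array(m["camera_from_world"])
def ray(n,px,z,m=None):
    K,T=m or cam(n); d=T[:3,:3].T@np.linalg.inv(K)@np.array([px[0],px[1],1.]); c=-T[:3,:3].T@T[:3,3]
    return c+d*(z-c[2])/d[2]
def proj(n,p,m=None):
    K,T=m or cam(n); q=K@(T[:3,:3]@np.array(p)+T[:3,3]); return q[:2]/q[2]
E
python3 - <<'E'
from h import *
o=r.get_obs(); print(o)
for n in("side","top"):
    f=r.grab_frame(n); cv2.imwrite(f"pics/{n}0.png",f); K,T=cam(n); print(n,K[0,0],K[:2,2],(-T[:3,:3].T@T[:3,3]).round(3),T[:3,:3].round(2).tolist())
E
```

```text
pics
{'clock': 0.0, 'joints': array([-1.30107714,  0.47776635,  0.02233898,  1.55643245, -0.01151798,
        1.10932572, -0.08311619]), 'qvel': array([ 1.15370513e-05, -1.08592706e-03,  1.98182405e-03, -1.17782290e-03,
       -1.62866295e-04, -5.87717509e-04, -4.05604293e-04]), 'tau': array([-2.83004838e-04, -5.96442747e+01,  1.60804007e+00, -2.81188130e+01,
        1.25383178e-02,  9.26323322e-03,  3.42602482e-05]), 'tcp_pos': array([0.24880378, 0.62687096, 0.24735634]), 'orientation': array([ 2.59816556e+00,  1.76413605e+00, -2.23563016e-03]), 'contact_force': array([0.33524129, 0.33404188, 0.97340815]), 'moment': array([-0.00345988, -0.02078843, -0.01996362]), 'grip_width': 0.08567078345321648}
side 484.57674753178935 [283.61926305 207.1837035 ] [ 0.173 -0.674  0.768] [[0.86, -0.51, 0.0], [-0.35, -0.58, -0.73], [0.38, 0.63, -0.68]]
top 465.6037357718172 [286.35998524 207.45811798] [ 0.446 -0.054  1.271] [[0.02, -1.0, -0.01], [-0.99, -0.02, -0.11], [0.11, 0.01, -0.99]]
```

View pics/top0.png

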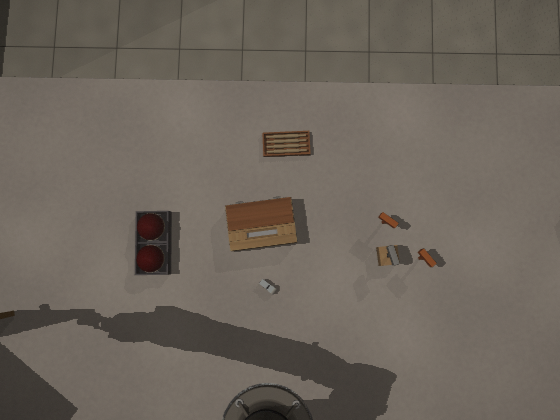

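View pics/side0.png

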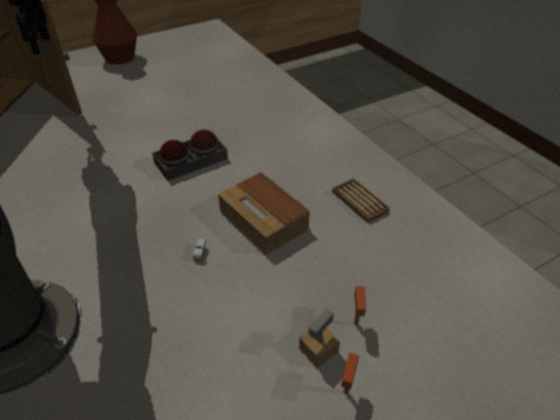

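Top view: the candidates for the key are the grey T in the wooden stand (393,255), an orange T at (388,220) and another at (428,258). In the side view these are at (321,323), (361,300) and (351,370). The bare steel one is in the stand, so I choose that one. Next is one close crop to check the choice and measure it.

```bash
python3 - <<'E'
import cv2,numpy as np
t=cv2.imread('pics/top0.png');s=cv2.imread('pics/side0.png')
R=lambda a,w,h:cv2.resize(a,(w,h),interpolation=cv2.INTER_CUBIC)
a=R(t[235:285,370:420],300,300); b=R(t[190:256,220:308],400,300)
c=R(s[300:370,290:350],257,300); d=R(s[170:250,210:315],394,300)
im=np.zeros((600,800,3),np.uint8); im[:300,:300]=a; im[:300,320:720]=b; im[300:,:257]=c; im[300:,320:714]=d
im=np.clip(im*1.6,0,255).astype(np.uint8)
cv2.imwrite('pics/crop1.png',im)
E
```

```text
(no output)
```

View pics/crop1.png

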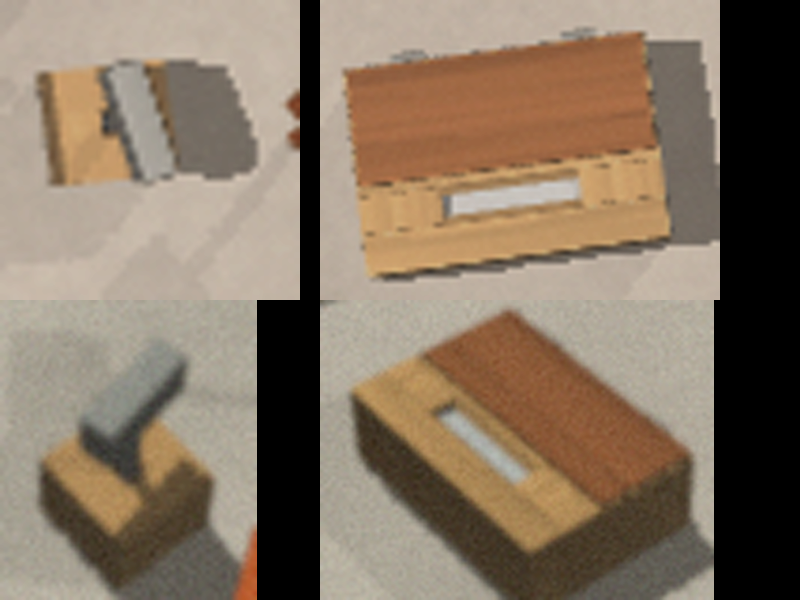

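The crop confirms a bare steel T standing in the pine stand. The channel plate is the pale strip in the box, at about (265,233) in the top view. Now for the measurements.

```bash
python3 - <<'E'
from h import *
t=cv2.imread('pics/top0.png');s=cv2.imread('pics/side0.png')
def grey(im,box,lo,hi=255,sat=35):
    x0,y0,x1,y1=box; h=cv2.cvtColor(im,cv2.COLOR_BGR2HSV); m=np.zeros(im.shape[:2],np.uint8)
    m[y0:y1,x0:x1]=((h[y0:y1,x0:x1,1]<sat)&(h[y0:y1,x0:x1,2]>=lo)&(h[y0:y1,x0:x1,2]<hi))*255
    n,l,st,c=cv2.connectedComponentsWithStats(m); i=1+np.argmax(st[1:,4]); return np.uint8(l==i),st[i]
def rect(n,m,z):
    c=max(cv2.findContours(m,0,1)[0],key=cv2.contourArea).reshape(-1,2)
    p=np.array([ray(n,q,z)[:2] for q in c]); (cx,cy),(w,h),a=cv2.minAreaRect((p*1000).astype(np.float32))
    if w<h: a+=90; w,h=h,w
    return np.round([cx,cy,w,h,a],1)
for n,im,pb,kb in(("top",t,(250,222,286,242),(384,243,400,268)),("side",s,(238,195,272,222),(305,308,336,345))):
    hv=cv2.cvtColor(im,cv2.COLOR_BGR2HSV); 
    print(n,hv[233,265],hv[255,393],hv[323,321],hv[209,254])
    for z,b,lo in((.05,pb,110),(.092,kb,85)):
        m,st=grey(im,b,lo,255,45); print(z,st,rect(n,m,z))
# box corners from crop (top z .055/.058)
for p,z in (((371,277),.055),((668,236),.055),((643,33),.058),((345,70),.058),((358,184),.055),((660,147),.055)):
    print('top',ray('top',(220+(p[0]-320)*.22-.4,190+p[1]*.22-.4),z).round(4))
for p in((352,393),(530,552),(598,512),(425,355)): print('side',ray('side',(210+(p[0]-320)*.2665-.4,170+(p[1]-300)*.2667-.4),.055).round(4))
for p in((42,72),(52,185)): print('stand',ray('top',(370+p[0]/6-.4,235+p[1]/6-.4),.035).round(4))
E
```

```text
top [ 15  12 125] [ 17  22 104] [ 17  42 121] [ 12 144 101]
0.05 [250 230  27   7 113] [514.8  21.7  69.6  10.9  98.7]
0.092 [384 243  16  25 198] [ 463.  -305.5   60.9   37.7  179.9]
side [ 18 126 113] [ 16  25 110] [43 20 89] [ 45   9 109]
0.05 [252 208   6   6  11] [512.7  16.3  19.6   3.5  95.4]
0.092 [305 308  31  27 558] [ 459.6 -310.3   50.3   50.2   54.9]
top [0.4664 0.1039 0.055 ]
top [ 0.4933 -0.0657  0.055 ]
top [ 0.61   -0.0491  0.058 ]
top [0.5851 0.1226 0.058 ]
top [0.5196 0.1132 0.055 ]
top [ 0.5444 -0.0602  0.055 ]
side [0.4636 0.0988 0.055 ]
side [ 0.4911 -0.0692  0.055 ]
side [ 0.5384 -0.0616  0.055 ]
side [0.5167 0.1082 0.055 ]
stand [ 0.485  -0.2785  0.035 ]
stand [ 0.4357 -0.2828  0.035 ]
```

Request:
arm_command([
  [[0.25,-0.33,0.03],[0,0,-1.2],100],
  [[0.25,-0.33,0.03],[0,0,-1.2],100],
  [[0.25,-0.33,0.03],[0,0,-1.2],100],
  [[0.25,-0.33,0.03],[0,0,-1.2],100],
  [[0.25,-0.33,0.03],[0,0,-1.2],100],
  [[0.25,-0.33,0.03],[0,0,-1.2],100],
  [[0.25,-0.33,0.03],[0,0,-1.2],100],
  [[0.25,-0.33,0.03],[0,0,-1.2],100],
  [[0.25,-0.33,0.03],[0,0,-1.2],100],
  [[0.25,-0.33,0.03],[0,0,-1.2],100],
])

```text
clock: 1.1
tcp_pos: [0.5008, 0.2943, 0.2784]
orientation: [3.141, -0.019, 0.001]
contact_force: [0.2, 0.1, 0.1]
grip_width: 0.0852
```

Request:
arm_command([
  [[0.0,-0.28,0],[0,0,-1.27],100],
  [[0.0,-0.28,0],[0,0,-1.27],100],
  [[0.0,-0.28,0],[0,0,-1.27],100],
  [[0.0,-0.28,0],[0,0,-1.27],100],
  [[0.0,-0.28,0],[0,0,-1.27],100],
  [[0.0,-0.28,0],[0,0,-1.27],100],
  [[0.0,-0.28,0],[0,0,-1.27],100],
  [[0.0,-0.28,0],[0,0,-1.27],100],
  [[0.0,-0.28,0],[0,0,-1.27],100],
  [[0.0,-0.28,0],[0,0,-1.27],100],
])

```text
clock: 2.1
tcp_pos: [0.4987, 0.0195, 0.2779]
orientation: [2.526, -1.868, -0.001]
contact_force: [-0.1, 0.1, 0.3]
grip_width: 0.0857
```

```bash
python3 - <<'E'
from h import *
o=r.get_obs(); m=cam("wrist"); f=r.grab_frame("wrist"); cv2.imwrite("pics/w1.png",f); np.savez("w1.npz",K=m[0],T=m[1])
K,T=m; print(o["clock"],o["tcp_pos"],o["orientation"],o["joints"].round(2),(-T[:3,:3].T@T[:3,3]).round(3),T[2,:3].round(2),proj("wrist",(.514,.024,.05),m))
E
```

```text
2.1 [0.4986765  0.01951081 0.27793167] [ 2.52579329e+00 -1.86774156e+00 -1.28280110e-03] [-0.8   0.17  0.73  1.97 -0.13  1.05 -1.28] [0.565 0.04  0.405] [-0.27 -0.08 -0.96] [280.0367754  173.36544375]
```

View pics/w1.png

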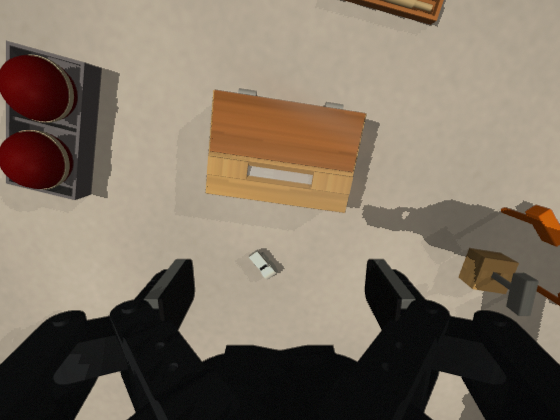

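Wrist view: box in the centre, plate strip at (248–313, 163–187), balls at left, tray at the top. The stand and steel key are at right, (490,270)/(522,293), next to the orange look-alikes.

```bash
cat >> h.py <<'E'
def rect(n,m,z,M=None):
    c=max(cv2.findContours(m,0,1)[0],key=cv2.contourArea).reshape(-1,2)
    p=np.array([ray(n,q,z,M)[:2] for q in c]); (cx,cy),(w,h),a=cv2.minAreaRect((p*1000).astype(np.float32))
    if w<h: a+=90; w,h=h,w
    return np.round([cx,cy,w,h,a],1)
E
python3 - <<'E'
from h import *
d=np.load("w1.npz");M=(d["K"],d["T"]);f=cv2.imread("pics/w1.png");h=cv2.cvtColor(f,cv2.COLOR_BGR2HSV)
print(h[174,280],h[172,243],h[176,260])
for sat in(40,70):
    m=np.zeros(f.shape[:2],np.uint8);m[155:195,240:322]=(h[155:195,240:322,1]<sat)*255
    print(m.sum()//255,rect("wrist",m,.05,M))
for p,z in(((206,193),.055),((347,212),.055),((366,113),.058),((214,91),.058)):print(ray("wrist",p,z,M).round(4))
E
```

```text
[ 17  36 179] [ 17 136 184] [ 19  30 181]
510 [512.2  23.9  77.4  10.3  98.8]
622 [512.5  24.   80.   11.9  98.8]
[0.4647 0.1046 0.055 ]
[ 0.4927 -0.0707  0.055 ]
[ 0.6094 -0.0488  0.058 ]
[0.5816 0.1216 0.058 ]
```

Request:
arm_command([
  [[-0.04,-0.3,-0.04],[0,0,0],100],
  [[-0.04,-0.3,-0.04],[0,0,0],100],
  [[-0.04,-0.3,-0.04],[0,0,0],100],
  [[-0.04,-0.3,-0.04],[0,0,0],100],
  [[-0.04,-0.3,-0.04],[0,0,0],100],
  [[-0.04,-0.3,-0.04],[0,0,0],100],
  [[-0.04,-0.3,-0.04],[0,0,0],100],
  [[-0.04,-0.3,-0.04],[0,0,0],100],
  [[-0.04,-0.3,-0.04],[0,0,0],100],
  [[-0.04,-0.3,-0.04],[0,0,0],100],
])

```text
clock: 3.15
tcp_pos: [0.46, -0.2804, 0.2382]
orientation: [-2.526, 1.866, 0.001]
contact_force: [0.0, 0.0, -0.3]
grip_width: 0.0851
```

```bash
python3 - <<'E'
from h import *
o=r.get_obs(); m=cam("wrist"); f=r.grab_frame("wrist"); cv2.imwrite("pics/w2.png",f); np.savez("w2.npz",K=m[0],T=m[1])
K,T=m; print(o["clock"],o["tcp_pos"],o["orientation"],o["joints"].round(2),(-T[:3,:3].T@T[:3,3]).round(3),proj("wrist",(.462,-.30,.092),m))
E
```

```text
3.15 [ 0.46001432 -0.2803802   0.2382125 ] [-2.52592483e+00  1.86635498e+00  7.50652561e-04] [-0.23  0.34  0.83  1.93 -0.3   1.   -0.54] [ 0.527 -0.26   0.365] [299.82554372 206.43145496]
```

View pics/w2.png

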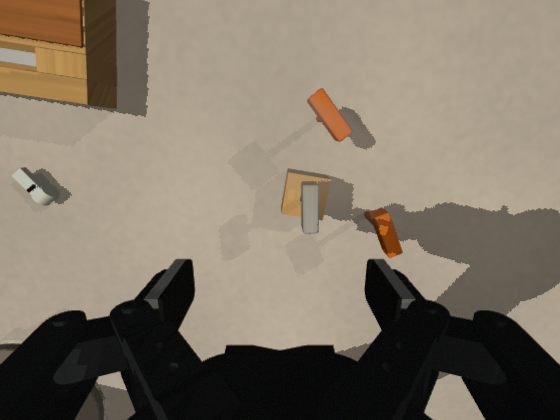

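Wrist view: the steel handle is at (310,208) over the stand, with orange Ts at (329,115) and (385,232). I'll measure the handle pose and the clearance to the orange ones.

```bash
python3 - <<'E'
from h import *
d=np.load("w2.npz");M=(d["K"],d["T"]);f=cv2.imread("pics/w2.png");h=cv2.cvtColor(f,cv2.COLOR_BGR2HSV)
print(h[200,310],h[228,310],h[190,293],h[200,305])
for lo in(90,110):
    m=np.zeros(f.shape[:2],np.uint8);m[172:242,296:325]=((h[172:242,296:325,1]<60)&(h[172:242,296:325,2]>lo)&(h[172:242,296:325,2]<165))*255
    m=cv2.morphologyEx(m,cv2.MORPH_OPEN,np.ones((3,3)))
    print(m.sum()//255,cv2.boundingRect(m),rect("wrist",m,.092,M))
for p in((301,183),(317,182),(319,224),(303,224),(303,234),(318,233)): print(p,h[p[1],p[0]],ray("wrist",p,.092,M).round(4))
for c in((288,170),(282,213),(330,178)): print("stand",ray("wrist",c,.035,M).round(4))
# triangulate orange handles wrist/top/side
def tri(obs):
    A=[]
    for (K,T),p in obs:
        P=K@T[:3]; A+= [p[0]*P[2]-P[0],p[1]*P[2]-P[1]]
    v=np.linalg.svd(np.array(A))[2][-1]; return (v[:3]/v[3]).round(4)
t,s=cam("top"),cam("side")
for w,a,b in(((385,231),(428,258),(350,370)),((329,115),(388,220),(361,300)),((310,208),(393.3,255.2),None)):
    print(tri([(M,w),(t,a)]+([(s,b)] if b else [])))
cv2.imwrite("pics/w2c.png",cv2.resize(f[160:260,270:420],(750,500),interpolation=cv2.INTER_CUBIC))
E
```

```text
[ 22  30 151] [ 25  28 155] [ 18 123 185] [ 24  32 152]
869 (301, 182, 18, 53) [ 462.8 -309.8   53.1   16.5   19.2]
773 (302, 185, 17, 50) [ 461.5 -310.8   50.1   16.    18.3]
(301, 183) [ 17  68 123] [ 0.4843 -0.2938  0.092 ]
(317, 182) [ 17 115 169] [ 0.4897 -0.3081  0.092 ]
(319, 224) [ 17  44 178] [ 0.4504 -0.3239  0.092 ]
(303, 224) [ 25  25 131] [ 0.4457 -0.3087  0.092 ]
(303, 234) [ 19  45 171] [ 0.4357 -0.312   0.092 ]
(318, 233) [ 18  45 174] [ 0.4411 -0.326   0.092 ]
stand [ 0.4854 -0.2821  0.035 ]
stand [ 0.4346 -0.2907  0.035 ]
stand [ 0.4908 -0.331   0.035 ]
[ 0.4573 -0.4009  0.073 ]
[ 0.5531 -0.3017  0.0708]
[ 0.4626 -0.3107  0.0885]
```

View pics/w2c.png

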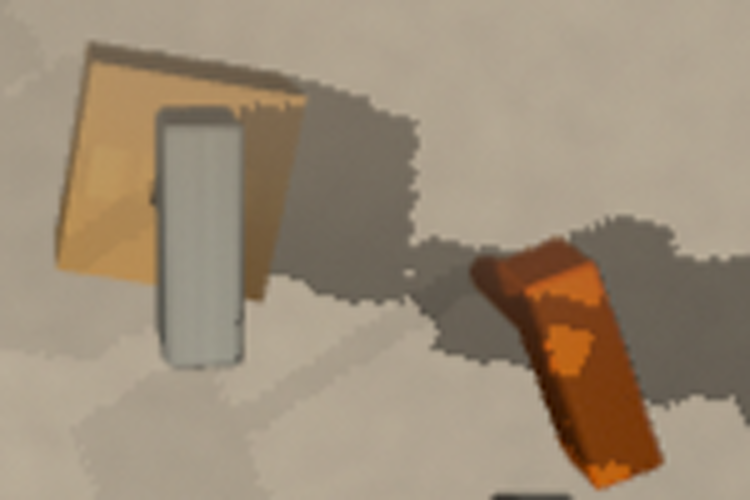

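Request:
arm_command([
  [[0.0015,-0.0305,-0.04],[0,0,0.02],60],
  [[0.0015,-0.0305,-0.07],[0,0,0.02],60],
  [[0.0015,-0.0305,-0.09],[0,0,0.02],60],
  [[0.0015,-0.0305,-0.11],[0,0,0.02],60],
  [[0.0015,-0.0305,-0.125],[0,0,0.02],60],
  [[0.0015,-0.0305,-0.14],[0,0,0.02],60],
  [[0.0015,-0.0305,-0.15],[0,0,0.02],60],
  [[0.0015,-0.0305,-0.159],[0,0,0.02],60],
  [[0.0015,-0.0305,-0.159],[0,0,0.02],60],
  [[0.0015,-0.0305,-0.159],[0,0,0.02],60],
], newtons=40)

```text
clock: 4.2
tcp_pos: [0.4607, -0.3133, 0.0796]
orientation: [-2.541, 1.847, -0.001]
contact_force: [-0.2, -0.9, 1.1]
grip_width: 0.0514
```

Request:
arm_command([
  [[0,0,0],[0,0,0],0],
  [[0,0,0],[0,0,0],0],
  [[0,0,0],[0,0,0],0],
  [[0,0,0],[0,0,0],0],
  [[0,0,0],[0,0,0],0],
  [[0,0,0],[0,0,0],0],
  [[0,0,0],[0,0,0],0],
  [[0,0,0],[0,0,0],0],
], newtons=60)

```text
clock: 5.0
tcp_pos: [0.461, -0.3134, 0.0798]
orientation: [-2.541, 1.847, -0.002]
contact_force: [-0.2, -1.1, 6.3]
grip_width: 0.0154
```

Request:
arm_command([
  [[0,0,0.01],[0,0,0],0],
  [[0,0,0.025],[0,0,0],0],
  [[0,0,0.045],[0,0,0],0],
  [[0,0,0.07],[0,0,0],0],
  [[0,0,0.09],[0,0,0],0],
  [[0,0,0.11],[0,0,0],0],
  [[0,0,0.11],[0,0,0],0],
  [[0,0,0.11],[0,0,0],0],
  [[0,0,0.11],[0,0,0],0],
])

```text
clock: 5.9
tcp_pos: [0.4599, -0.3125, 0.1885]
orientation: [2.541, -1.847, -0.002]
contact_force: [-0.8, 0.0, -0.9]
grip_width: 0.0148
```

```bash
python3 - <<'E'
from h import *
o=r.get_obs(); print(o["tcp_pos"],o["contact_force"],o["grip_width"],o["moment"])
fs=[]
p=o["tcp_pos"]
for n in("side","top"):
    f=r.grab_frame(n); cv2.imwrite(f"pics/{n}1.png",f); u,v=proj(n,p+[0,0,-.03]).astype(int); print(n,u,v,"handle",proj(n,p+[0,0,.002]),"tip exp",proj(n,p+[0,0,-.069]))
    x,y=max(u-45,0),max(v-45,0); c=f[y:y+90,x:x+90]; fs.append(cv2.resize(c,(400,400),interpolation=cv2.INTER_CUBIC)); print(x,y)
cv2.imwrite("pics/lift.png",np.clip(np.hstack(fs)*1.7,0,255).astype(np.uint8))
E
```

```text
[ 0.45993881 -0.31249692  0.18854288] [-0.8493562   0.03766619 -0.93489358] 0.014788153106970327 [-0.01112218  0.01583168  0.05104182]
side 322 295 handle [324.14587224 282.81430974] tip exp [321.54765505 310.6676423 ]
277 250
top 400 256 handle [403.71993097 255.95816592] tip exp [396.77456887 256.17966442]
355 211
```

View pics/lift.png

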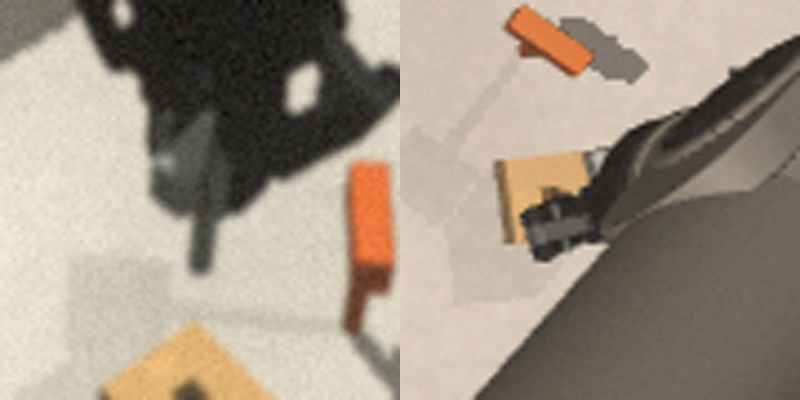

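The key is held upright: side-view tip at (322,311) against (321.5,310.7) expected. Moving over the −y end of the channel.

Request:
arm_command([
  [[0.0563,0.3035,0],[0,0,0],0],
  [[0.0563,0.3035,0],[0,0,0],0],
  [[0.0563,0.3035,0],[0,0,0],0],
  [[0.0563,0.3035,0],[0,0,0],0],
  [[0.0563,0.3035,0],[0,0,0],0],
  [[0.0563,0.3035,0],[0,0,0],0],
  [[0.0563,0.3035,0],[0,0,0],0],
  [[0.0563,0.3035,0],[0,0,0],0],
  [[0.0563,0.3035,0],[0,0,0],0],
  [[0.0563,0.3035,0],[0,0,0],0],
])

```text
clock: 7.0
tcp_pos: [0.5163, -0.0119, 0.1892]
orientation: [2.537, -1.851, 0.0]
contact_force: [-0.7, 0.4, -1.1]
grip_width: 0.0152
```

Request:
arm_command([
  [[0,0,-0.02],[0,0,0],0],
  [[0,0,-0.035],[0,0,0],0],
  [[0,0,-0.045],[0,0,0],0],
  [[0,0,-0.05],[0,0,0],0],
  [[0,0,-0.05],[0,0,0],0],
  [[0,0,-0.05],[0,0,0],0],
])

```text
clock: 7.6
tcp_pos: [0.517, -0.0098, 0.1396]
orientation: [-2.541, 1.847, -0.001]
contact_force: [-0.3, -1.3, -1.6]
grip_width: 0.0151
```

```bash
cat > see.py <<'E'
from h import *
import sys
o=r.get_obs(); p=o["tcp_pos"]; print(o["clock"],p.round(4),o["orientation"].round(4),o["contact_force"].round(2),o["moment"].round(2))
e=np.array([-.153,.988]); d=p[:2]+[.0013,.0004]-[.5125,.024]; print("along",d@e,"across",d@[.988,.153],"tip z",p[2]-.069)
fs=[]
for n in("side","wrist"):
    m=cam(n); f=r.grab_frame(n); tip=p+[.0013,.0004,-.069]; q=proj(n,tip,m); u,v=q.astype(int); x,y=max(u-35,0),max(v-45,0); c=f[y:y+70,x:x+70]
    fs.append(cv2.resize(c,(400,400),interpolation=cv2.INTER_CUBIC)); print(n,x,y,"tip exp in crop",(q-[x,y])*400/70)
cv2.imwrite(f"pics/{sys.argv[1]}.png",np.clip(np.hstack(fs)*1.5,0,255).astype(np.uint8))
E
python3 see.py over
```

```text
7.6 [ 0.517  -0.0098  0.1396] [-2.5408e+00  1.8475e+00 -6.0000e-04] [-0.27 -1.35 -1.59] [-0.04  0.07 -0.03]
along -0.033927986646538885 across 0.0006504372884035719 tip z 0.07057049763645376
side 227 164 tip exp in crop [205.19394288 258.7842462 ]
wrist 245 182 tip exp in crop [200.92239812 261.105386  ]
```

View pics/over.png

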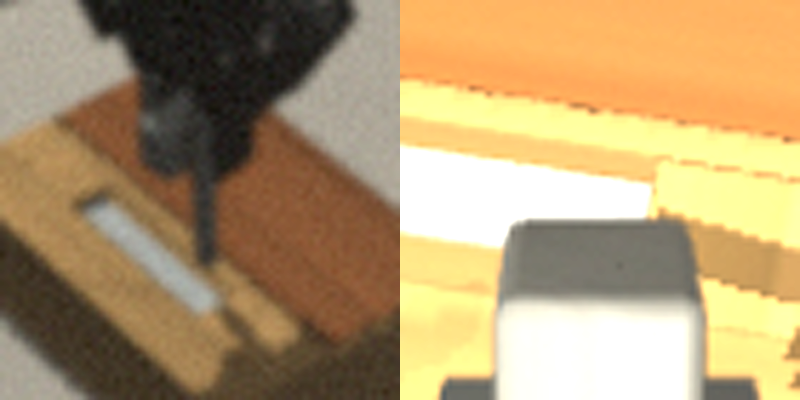

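Side crop: the tip is at (207,262), just above the −y end of the plate, as predicted. Lowering.

Request:
arm_command([
  [[-0.0005,0,-0.005],[0,0,0],0],
  [[-0.0005,0,-0.01],[0,0,0],0],
  [[-0.0005,0,-0.014],[0,0,0],0],
  [[-0.0005,0,-0.016],[0,0,0],0],
  [[-0.0005,0,-0.018],[0,0,0],0],
  [[-0.0005,0,-0.018],[0,0,0],0],
])

```text
clock: 8.3
tcp_pos: [0.5161, -0.0096, 0.121]
orientation: [2.541, -1.847, -0.0]
contact_force: [-1.2, -0.3, -1.1]
grip_width: 0.0149
```

Request:
arm_command([
  [[0,0,-0.001],[0,0,0],0],
  [[0,0,-0.002],[0,0,0],0],
  [[0,0,-0.003],[0,0,0],0],
  [[0,0,-0.003],[0,0,0],0],
])

```text
clock: 8.7
tcp_pos: [0.5165, -0.0097, 0.1185]
orientation: [-2.541, 1.847, -0.001]
contact_force: [0.6, -0.1, 2.5]
grip_width: 0.0151
```

Request:
arm_command([
  [[0,0,-0.0005],[0,0,0],0],
  [[0,0,-0.001],[0,0,0],0],
  [[0,0,-0.001],[0,0,0],0],
])

```text
clock: 9.0
tcp_pos: [0.5165, -0.0097, 0.1174]
orientation: [-2.541, 1.847, -0.001]
contact_force: [-0.2, 0.0, 2.4]
grip_width: 0.0149
```

Request:
arm_command([
  [[0,0,-0.001],[0,0,0],0],
  [[0,0,-0.001],[0,0,0],0],
  [[-0.0003,0.002,-0.001],[0,0,0],0],
  [[-0.0006,0.004,-0.001],[0,0,0],0],
  [[-0.0009,0.006,-0.001],[0,0,0],0],
  [[-0.0009,0.006,-0.001],[0,0,0],0],
])

```text
clock: 9.6
tcp_pos: [0.5156, -0.0034, 0.1164]
orientation: [-2.541, 1.847, -0.001]
contact_force: [-0.5, -3.5, 4.0]
grip_width: 0.0151
```

Request:
arm_command([
  [[-0.00015,0.001,0],[0,0,0],0],
  [[-0.0003,0.002,0],[0,0,0],0],
  [[-0.00045,0.003,0],[0,0,0],0],
  [[-0.00045,0.003,0],[0,0,0],0],
])

```text
clock: 10.0
tcp_pos: [0.515, -0.0004, 0.1163]
orientation: [-2.541, 1.847, 0.0]
contact_force: [1.0, -3.4, 5.2]
grip_width: 0.0153
```

Request:
arm_command([
  [[-0.00015,0.001,0],[0,0,0],0],
  [[-0.0003,0.002,0],[0,0,0],0],
  [[-0.00045,0.003,0],[0,0,0],0],
  [[-0.00045,0.003,0],[0,0,0],0],
])

```text
clock: 10.4
tcp_pos: [0.5144, 0.0026, 0.1163]
orientation: [-2.541, 1.847, 0.0]
contact_force: [0.3, -2.7, 5.1]
grip_width: 0.0147
```

Request:
arm_command([
  [[-0.00015,0.001,0],[0,0,0],0],
  [[-0.0003,0.002,0],[0,0,0],0],
  [[-0.00045,0.003,0],[0,0,0],0],
  [[-0.00045,0.003,0],[0,0,0],0],
])

```text
clock: 10.8
tcp_pos: [0.5139, 0.0057, 0.1163]
orientation: [2.541, -1.847, -0.0]
contact_force: [-0.3, -2.6, 5.3]
grip_width: 0.015
```

Request:
arm_command([
  [[-0.00015,0.001,0],[0,0,0],0],
  [[-0.0003,0.002,0],[0,0,0],0],
  [[-0.00045,0.003,0],[0,0,0],0],
  [[-0.00045,0.003,0],[0,0,0],0],
])

```text
clock: 11.2
tcp_pos: [0.5135, 0.0086, 0.1163]
orientation: [2.541, -1.847, -0.0]
contact_force: [0.1, -2.2, 5.4]
grip_width: 0.0154
```

Request:
arm_command([
  [[-0.00015,0.001,0],[0,0,0],0],
  [[-0.0003,0.002,0],[0,0,0],0],
  [[-0.00045,0.003,0],[0,0,0],0],
  [[-0.00045,0.003,0],[0,0,0],0],
])

```text
clock: 11.6
tcp_pos: [0.513, 0.0117, 0.1162]
orientation: [2.541, -1.847, -0.001]
contact_force: [0.8, -2.8, 5.0]
grip_width: 0.0153
```

Request:
arm_command([
  [[-0.00015,0.001,0],[0,0,0],0],
  [[-0.0003,0.002,0],[0,0,0],0],
  [[-0.00045,0.003,0],[0,0,0],0],
  [[-0.00045,0.003,0],[0,0,0],0],
])

```text
clock: 12.0
tcp_pos: [0.5125, 0.0146, 0.1163]
orientation: [2.541, -1.847, -0.0]
contact_force: [0.8, -2.7, 5.3]
grip_width: 0.015
```

Request:
arm_command([
  [[-0.00015,0.001,0],[0,0,0],0],
  [[-0.0003,0.002,0],[0,0,0],0],
  [[-0.00045,0.003,0],[0,0,0],0],
  [[-0.00045,0.003,0],[0,0,0],0],
])

```text
clock: 12.4
tcp_pos: [0.5121, 0.0177, 0.1163]
orientation: [2.541, -1.847, -0.001]
contact_force: [-0.5, -2.6, 5.8]
grip_width: 0.015
```

Request:
arm_command([
  [[-0.00015,0.001,0],[0,0,0],0],
  [[-0.0003,0.002,0],[0,0,0],0],
  [[-0.00045,0.003,0],[0,0,0],0],
  [[-0.00045,0.003,0],[0,0,0],0],
])

```text
clock: 12.8
tcp_pos: [0.5116, 0.0207, 0.1162]
orientation: [2.541, -1.847, -0.001]
contact_force: [0.4, -2.6, 5.0]
grip_width: 0.0152
```

Request:
arm_command([
  [[-0.00015,0.001,0],[0,0,0],0],
  [[-0.0003,0.002,0],[0,0,0],0],
  [[-0.00045,0.003,0],[0,0,0],0],
  [[-0.00045,0.003,0],[0,0,0],0],
])

```text
clock: 13.2
tcp_pos: [0.5112, 0.0236, 0.1163]
orientation: [2.541, -1.847, -0.0]
contact_force: [0.0, -2.6, 5.4]
grip_width: 0.0151
```

Request:
arm_command([
  [[-0.00015,0.001,0],[0,0,0],0],
  [[-0.0003,0.002,0],[0,0,0],0],
  [[-0.00045,0.003,0],[0,0,0],0],
  [[-0.00045,0.003,0],[0,0,0],0],
])

```text
clock: 13.6
tcp_pos: [0.5107, 0.0266, 0.1163]
orientation: [2.541, -1.847, -0.0]
contact_force: [0.9, -3.8, 4.3]
grip_width: 0.0152
```

Request:
arm_command([
  [[-0.00015,0.001,0],[0,0,0],0],
  [[-0.0003,0.002,0],[0,0,0],0],
  [[-0.00045,0.003,0],[0,0,0],0],
  [[-0.00045,0.003,0],[0,0,0],0],
])

```text
clock: 14.0
tcp_pos: [0.5102, 0.0297, 0.1163]
orientation: [2.541, -1.847, -0.001]
contact_force: [0.5, -2.3, 5.3]
grip_width: 0.0152
```

Request:
arm_command([
  [[-0.00015,0.001,0],[0,0,0],0],
  [[-0.0003,0.002,0],[0,0,0],0],
  [[-0.00045,0.003,0],[0,0,0],0],
  [[-0.00045,0.003,0],[0,0,0],0],
])

```text
clock: 14.4
tcp_pos: [0.5098, 0.0328, 0.1162]
orientation: [-2.541, 1.847, 0.001]
contact_force: [-0.1, -1.4, 5.1]
grip_width: 0.0151
```

Request:
arm_command([
  [[-0.00015,0.001,0],[0,0,0],0],
  [[-0.0003,0.002,0],[0,0,0],0],
  [[-0.00045,0.003,0],[0,0,0],0],
  [[-0.00045,0.003,0],[0,0,0],0],
])

```text
clock: 14.8
tcp_pos: [0.5089, 0.036, 0.1159]
orientation: [2.542, -1.846, -0.002]
contact_force: [-0.1, -0.5, -0.0]
grip_width: 0.0152
```

The key dropped in: Fz fell from about 5 to 0 N and the friction vanished, at about +12.6 mm along the channel. Now feeling for the far wall to centre the key.

Request:
arm_command([
  [[-0.00015,0.001,-0.0005],[0,0,0],0],
  [[-0.00015,0.001,-0.001],[0,0,0],0],
  [[-0.00015,0.001,-0.001],[0,0,0],0],
])

```text
clock: 15.1
tcp_pos: [0.5091, 0.0366, 0.1151]
orientation: [2.541, -1.847, -0.001]
contact_force: [-0.3, -0.4, -0.4]
grip_width: 0.0155
```

Request:
arm_command([
  [[-0.00015,0.001,0],[0,0,0],0],
  [[-0.00015,0.001,0],[0,0,0],0],
])

```text
clock: 15.3
tcp_pos: [0.5091, 0.0377, 0.1152]
orientation: [2.541, -1.847, -0.0]
contact_force: [0.0, -0.5, -2.0]
grip_width: 0.0149
```

Request:
arm_command([
  [[0,0,-0.001],[0,0,0],0],
  [[0,0,-0.002],[0,0,0],0],
  [[0,0,-0.003],[0,0,0],0],
  [[0,0,-0.003],[0,0,0],0],
])

```text
clock: 15.7
tcp_pos: [0.5093, 0.0375, 0.1122]
orientation: [2.541, -1.847, -0.0]
contact_force: [-0.3, 0.6, -0.1]
grip_width: 0.0152
```

Request:
arm_command([
  [[0,0,-0.001],[0,0,0],0],
  [[0,0,-0.002],[0,0,0],0],
  [[0,0,-0.003],[0,0,0],0],
  [[0,0,-0.003],[0,0,0],0],
])

```text
clock: 16.1
tcp_pos: [0.5092, 0.0374, 0.1092]
orientation: [2.541, -1.847, 0.0]
contact_force: [0.1, 0.1, -0.2]
grip_width: 0.0153
```

Request:
arm_command([
  [[0,0,-0.0015],[0,0,0],0],
  [[0,0,-0.003],[0,0,0],0],
  [[0,0,-0.0045],[0,0,0],0],
  [[0,0,-0.006],[0,0,0],0],
  [[0,0,-0.006],[0,0,0],0],
])

```text
clock: 16.6
tcp_pos: [0.5092, 0.0373, 0.1031]
orientation: [2.541, -1.847, 0.0]
contact_force: [-0.4, 0.0, -2.2]
grip_width: 0.0151
```

Request:
arm_command([
  [[0,0,-0.0015],[0,0,0],0],
  [[0,0,-0.003],[0,0,0],0],
  [[0,0,-0.0045],[0,0,0],0],
  [[0,0,-0.0045],[0,0,0],0],
])

```text
clock: 17.0
tcp_pos: [0.5092, 0.0373, 0.0986]
orientation: [2.541, -1.847, 0.0]
contact_force: [-0.4, -0.0, -1.4]
grip_width: 0.0154
```

Request:
arm_command([
  [[0,0,-0.001],[0,0,0],0],
  [[0,0,-0.002],[0,0,0],0],
  [[0,0,-0.003],[0,0,0],0],
  [[0,0,-0.003],[0,0,0],0],
])

```text
clock: 17.4
tcp_pos: [0.5093, 0.0374, 0.0957]
orientation: [2.541, -1.847, 0.0]
contact_force: [-0.0, 0.3, 1.6]
grip_width: 0.0148
```

Request:
arm_command([
  [[0,0,-0.0005],[0,0,0],0],
  [[0,0,-0.001],[0,0,0],0],
  [[0,0,-0.001],[0,0,0],0],
])

```text
clock: 17.7
tcp_pos: [0.5093, 0.0374, 0.0949]
orientation: [-2.541, 1.847, -0.0]
contact_force: [-0.7, 0.1, 1.8]
grip_width: 0.0149
```

Request:
arm_command([
  [[0,0,-0.0005],[0,0,0],0],
  [[0,0,-0.001],[0,0,0],0],
  [[0,0,-0.0015],[0,0,0],0],
  [[0,0,-0.002],[0,0,0],0],
  [[0,0,-0.002],[0,0,0],0],
])

```text
clock: 18.2
tcp_pos: [0.5093, 0.0374, 0.0929]
orientation: [-2.541, 1.847, -0.0]
contact_force: [-0.8, -0.2, 3.7]
grip_width: 0.0151
```

Request:
arm_command([
  [[0,0,-0.0005],[0,0,0],0],
  [[0,0,-0.001],[0,0,0],0],
  [[0,0,-0.001],[0,0,0],0],
])

```text
clock: 18.5
tcp_pos: [0.5093, 0.0374, 0.0919]
orientation: [-2.541, 1.847, -0.0]
contact_force: [-1.8, -0.2, 5.4]
grip_width: 0.0152
```

The slope is now about 1.2 N/mm, which means the pin has bottomed and the sprung plate is giving. Backing off to unload, then releasing.

Request:
arm_command([
  [[0,0,0.001],[0,0,0],0],
  [[0,0,0.002],[0,0,0],0],
  [[0,0,0.0025],[0,0,0],0],
  [[0,0,0.0025],[0,0,0],0],
  [[0,0,0.0025],[0,0,0],0],
])

```text
clock: 19.0
tcp_pos: [0.5092, 0.0374, 0.0943]
orientation: [2.541, -1.847, 0.0]
contact_force: [-0.1, -0.3, 2.2]
grip_width: 0.0153
```

Request:
arm_command([
  [[0,0,0],[0,0,0],20],
  [[0,0,0],[0,0,0],25],
  [[0,0,0],[0,0,0],30],
  [[0,0,0],[0,0,0],40],
  [[0,0,0],[0,0,0],50],
  [[0,0,0],[0,0,0],60],
  [[0,0,0],[0,0,0],60],
])

```text
clock: 19.7
tcp_pos: [0.5092, 0.0374, 0.0943]
orientation: [-2.541, 1.847, -0.0]
contact_force: [0.8, 0.3, 0.0]
grip_width: 0.052
```

Request:
arm_command([
  [[0,0,0.01],[0,0,0],60],
  [[0,0,0.02],[0,0,0],60],
  [[0,0,0.035],[0,0,0],60],
  [[0,0,0.055],[0,0,0],60],
  [[0,0,0.08],[0,0,0],60],
  [[0,0,0.11],[0,0,0],60],
  [[0,0,0.14],[0,0,0],60],
  [[0,0,0.15],[0,0,0],60],
  [[0,0,0.15],[0,0,0],60],
  [[0,0,0.15],[0,0,0],60],
])

```text
clock: 20.7
tcp_pos: [0.5087, 0.0376, 0.2439]
orientation: [2.542, -1.847, -0.001]
contact_force: [-0.2, 0.4, -1.4]
grip_width: 0.0512
```

```bash
python3 - <<'E'
from h import *
o=r.get_obs(); print(o["clock"],o["tcp_pos"],o["contact_force"],o["grip_width"])
f=r.grab_frame("side"); m=cam("wrist"); w=r.grab_frame("wrist")
q=[.5106,.0378]
for z in(.026,.086,.108): print(z,proj("side",q+[z]),proj("wrist",q+[z],m))
u,v=proj("wrist",q+[.1],m).astype(int); x,y=u-70,max(v-70,0)
a=cv2.resize(f[150:260,200:310],(400,400),interpolation=cv2.INTER_CUBIC); b=cv2.resize(w[y:y+140,x:x+140],(400,400)); print(x,y)
cv2.imwrite("pics/end.png",np.hstack([a,b]))
E
```

```text
20.7 [0.50869336 0.03761953 0.24389115] [-0.20632721  0.38893339 -1.42336178] 0.05116608474221011
0.026 [250.16813845 212.67205924] [280.20350558 185.91275091]
0.086 [248.90885513 192.33874417] [280.34216639 197.47374988]
0.108 [248.42202357 184.47800358] [280.40780799 202.94669094]
210 130
```

View pics/end.png

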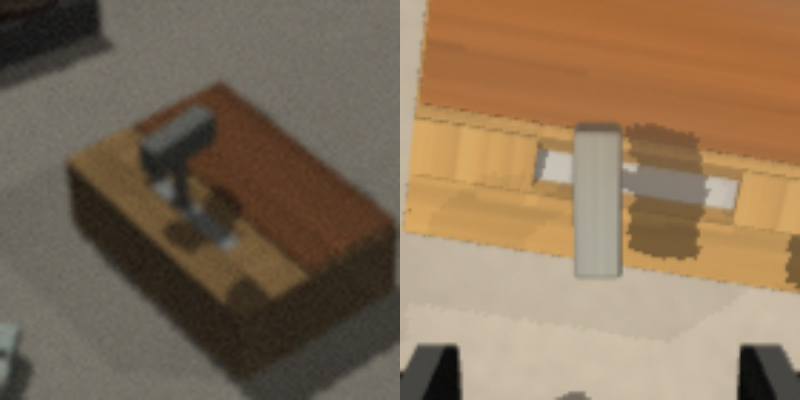

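The key stands upright and released. In the side crop the handle middle is at (178,140), i.e. image (249,188.5) against (248.7,188.4) expected for fully home. In the wrist crop the handle top is within 2 px of the prediction. Handing in.

```bash
python3 -c "
from bench import r
print(r.hand_in(), r.get_obs()['clock'])"
```

```text
the job is handed in; nothing more can be done
the job is handed in; nothing more can be done
```

The job is handed in, and the last checks show the key standing upright and fully home in the socket, let go. No verdict was reported. I took the bare steel key from its stand and set it on the −y end of the cover plate at about 3–4 N. I slid it along at about 5–6 N until it dropped into the socket, roughly 12–14 mm past the middle towards +y. Then I pushed it home and released it at 19.7 s of the 67 s allowed.

- **Depth:** near the bottom the force rose by about 1.2 N/mm, so the pin had bottomed and only the sprung plate was giving. The TCP height put the tip near 23 mm at full push and 25–26 mm after backing off. The limit is 30 mm.
- **Force:** the highest force I read between key and box was about 6.5 N. These were readings at the end of each move, with about ±1 N of noise, not a continuous record.
- **Final pictures:** the key appears upright, and the handle is within 2 pixels of where a fully home key should be in both the side and wrist views. The fingers are well clear, with the TCP at 0.244 m.
- **Other objects:** nothing I did came near the balls, whistle or tray. I did not re-measure their positions at the end. No check disagreed.

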